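Test a headlamp bulb: seat it, flip the catch, hold the lever

TASK

Pick up the taller of the two headlamp bulbs with the gentlest grip you have (it is glass), lower it upright into the tester's socket without dropping or ramming it, and let go of it. Then flip the safety catch right over to its open side, and only then pull the tester's lever all the way towards the robot against its spring and finish while still holding it there. Leave everything else on the bench where it is.

Things in the scene. Friction and masses are not known exactly. Their poses are not given: they have to be found in the camera images.
- tester: Lamp tester fixed to the bench: grey steel plate 200 (x) x 270 (y) x 20 mm high. Origin: centre of its underside; x points to its back (the lever is pulled to -x), y to its left, z up. Socket at x -30, y 85 mm; lever on the right, catch in front of the lever. An instrument box (top at z 70 mm) fills x 35 to 95, y 15 to 125 mm. Turned up to 0.3 rad either way from facing the robot.
- socket_floor (a point): Centre of the inner floor of the socket, an open aluminium cup: inner diameter 38 mm, outer 54 mm, 20 mm deep (floor 24 mm, rim 44 mm above the bench). Axes as the tester's. The tall bulb stands in it on this floor, with 3.5 mm play all round.
- catch (a joint): Safety catch: flat aluminium arm in front of the lever, swinging in an upright plane across the tester's front about point catch_hinge. 0 rad: closed, arm level, pointing to the tester's left (+y); grows as its free end goes up and over to the right (-y), stop at 2.7. Turns easily; falls shut below about 1.3 rad, falls open by itself beyond about 1.5. A lug on it blocks the lever below about 1 rad.
- catch_hinge (a point): Point on the catch's hinge axis in the middle of the arm's thickness; the axis runs along the tester's x. Fixed on the tester at x -15, y -80, z 85 mm in its frame.
- catch_tab (a point): Grip point on the catch's finger tab; moves and turns with the catch. Closed, the tab stands up from the arm's free end, 10 mm thick along the tester's x (as is the arm), 24 mm wide along y; this point is 75 mm (y) and 36 mm (z) from the hinge axis, 14 mm below the tab's top edge, 121 mm above the bench.
- lever (a joint): Test lever: 12 mm steel rod with a handle bar on top, swinging about point lever_pivot. 0 rad: at rest, leaning 0.61 rad back, away from the robot; grows as it is pulled to the robot, stop at 1.0 (leaning 0.39 rad towards the robot). A spring returns it when let go: about 2.5 N at the handle at the start, about 4 N at the stop.
- lever_pivot (a point): Point on the lever's pivot axis below the rod; the axis runs along the tester's y. Fixed on the tester at x 0, y -50, z 50 mm in its frame.
- lever_grip (a point): Grip point on the lever's black round handle bar (22 mm diameter, 66 mm long), which stands out from the top of the rod to the tester's right (-y), along the tester's y. On the bar's axis, 34 mm to the right of the rod, 26 mm from the bar's free end, 160 mm from the pivot axis; at rest 92 mm behind the pivot and 181 mm above the bench. Moves with the lever.
- bulb: The taller bulb, loose, upright on the 4 mm mat at the left: 95 mm tall; grey round plastic base 31 mm diameter, 34 mm high, metal collar 28 mm diameter to 40 mm, then glass tube 22 mm diameter to the top. Origin: centre of its underside, z up. About 60 g. The glass breaks when both fingers together press it with over 90 N (45 N each): grip it with 20 to 30 N.
- stub: The shorter bulb, 55 mm tall with the same 31 mm base, standing on the mat: not for this test. Origin: centre of its underside. The two bulbs may stand in either place.
- grommet: Small black rubber cone, 26 mm high, 26 mm diameter, on the mat. Bystander. Origin: underside.
- plug: Black and white connector block, 58 x 26 x 22 mm, on the mat. Bystander. Origin: underside.
- spanner: Steel spanner lying beyond the mat and the tester. Bystander.
- screwdriver: Screwdriver with black handle, lying at the right. Bystander.
- jar: Jar, 60 mm diameter, 75 mm tall, at the right. Bystander. Origin: underside.
- spray: Grey can, 60 mm diameter, 180 mm tall, at the back on the right. Bystander. Origin: underside.

How it is judged:
By the outcome, as a careful person would: the job done as asked, in the order asked, and still so for the second after the job is handed in, while the arm keeps its last pose, push and grip.
It also fails if it takes over 64 s, if anything falls off the work surface, if the arm or the gripper's body presses on something with over 40 N, if the wrist force passes 120 N, or if a joint passes its speed limit or range.

ROBOT

A 7-joint arm with a two-finger parallel gripper is mounted at the origin on the work surface. World frame = base frame: x ahead of the robot, y to its left, z up, the work surface at z = 0. Lengths are in m, angles in rad, forces in N, time in s.
With the tool pointing down it reaches from about 0.4 to 0.85 m from the base axis. Payload 4.5 kg.
Tool frame: the origin (TCP) lies midway between the tips of the shut fingers; the grasp point (between the pads) lies r.grip_point_offset behind it (r.grip_point_offset is the distance from the TCP to the grasp point, in m); z points along the fingers, y is the line along which they close (so a half turn about z gives the same grasp; the last joint's range is limited). The gripper opens to 88 mm and grips with 3 to 60 N. Pads are 18 mm wide; open, the fingers measure 123 mm over their backs; the gripper's body (75 mm by 187 mm) begins 45 mm behind the grasp point.
Start: joints at [-1.155, 0.689, -0.195, 1.565, 0.157, 0.902, -0.215], TCP at [0.233, 0.58, 0.239] pointing down, gripper open.
Joint ranges: [-3.01, 3.01], [-0.46, 2.08], [-1.47, 1.51], [0.13, 2.56], [-1, 4.14], [0.04, 2.09], [-2.66, 2.66]. Speed limits (rad/s): [2.57, 2.57, 3.14, 3.14, 3.14, 3.14, 3.14].

INTERFACE

Orientations are given as a unit quaternion [x, y, z, w].
In Python, from plant import r gives the robot as it stands.
- The arm moves only by the shell command python3 -m jog 'ROWS' [FORCE]. ROWS is JSON, a list of rows, each an object of numbers: "wx", "wy", "wz": the turn, a rotation vector about the world's x, y, z as a fraction of full scale; "dx", "dy", "dz": the shift along the world's x, y, z as a fraction of full scale; "hand": the closure, from 0 (fully open) to 1 (shut). In form: [{"wx": .., "wy": .., "wz": .., "dx": .., "dy": .., "dz": .., "hand": ..}, ...]. A call has 1 to 5 rows; each row shifts and turns the commanded pose from where the row before left it; what a row does not reach is not made up. Full scale, the value 1, is 0.25 m for a shift and 2 rad for a turn. A row lasts 1/12 s, in which the tool goes at most 41.7 mm and 7.16 degrees, less where a joint would pass 70% of its speed; a pose out of reach is approached as far as the arm can. A call with a number of a shift or a turn outside -1 to 1 is refused whole. A call with a gripper value outside its range is refused whole. The fingers move at their own pace and stop on an object; FORCE is the grip in N (left out, the last holds). Time passes only in rows, so rows that do not move let the fingers close. It gives the time, the measured TCP pose, the force, the opening and the grip force at its end, in the units of the state.
- r.get_state(): the state, without advancing time (a new reading comes with each control period).
- r.snapshot(name): name is "scene" or "top" or "wrist"; returns the picture (480x640x3 uint8, red, green, blue); there is no depth.
- r.camera_info(name): a dict with "mtx" (3x3 intrinsics, pixels), "k1" (the pictures are not rectified: a ray, as slopes to the right and down, at radius r is drawn at 1 + k1 r^2 times it, then the intrinsics apply), "R" (3x3) and "t" (3): a world point X has camera coordinates R X + t. Camera axes: x right, y down, z forward; pixel columns grow to the right and rows downward; lengths in m; the calibration is good to about 2 mm. A picture is of the moment at which its call begins: read the wrist's pose just before it. camera_info takes no time and is no camera call; for the wrist camera it gives the pose at the moment of the call.
- r.finish_job(): hands the job in; it is judged then, once.
Trained networks look in the newest picture that a camera, given by its name, has taken for a name from the list of things; names that differ only in an ending like _2 or _b are one class to them, and where a whole thing is asked for, a point or a joint stands for the part that bears it (a point fixed in the world has none). Each returns a list of dicts, best first, with "p" (0 to 1); they miss things now and then, are a little off and sometimes report something else, mostly with a low value. They report only what shows in the picture. A call takes as long as a camera call.
- r.search_frame(camera, query): "bbox" ([left, top, right, bottom] in pixels, round what is visible of it).
- r.masks_of(camera, query): "region" (480x640 bool, what is visible of it) and "bbox" ([left, top, right, bottom] in pixels, round what is visible of it).
The state is a dict: "clock": time; "q": joint angles; "qd": joint speeds; "joint_torque": joint torques, N m; "tool_pos": TCP position; "eef_rot": TCP orientation; "contact_force": force on the tool from outside, world axes, zero at the start; "moment": the same for the moment, N m; "opening": opening from 0.0 (shut) to 1.0 (fully open); "finger_force": force on a finger pad.
Only numpy, scipy, OpenCV 4.12 (cv2) and the standard library are available. Lean on these libraries where they do the work, as an engineer would, in place of code of your own. Each camera call takes 0.05 s, during which the arm holds its last target. There are 200 camera calls.

## Working session

There is one attempt and no reset: what is moved stays moved. The work goes in short steps, Python scripts to look and compute and a shell command to move; the robot and the scene stay as the last step left them, time stands still between calls to the robot, and variables do not carry over. Pictures are saved under pics/ and viewed, at most 10 in all, crops included, and the job is handed in when it is done.

```bash
ls; mkdir -p pics
python3 - <<'E'
from plant import r
import cv2
print(r.get_state(), r.grip_point_offset)
for n in ("scene","top"):
    im=r.snapshot(n); cv2.imwrite(f"pics/{n}0.png",im[:,:,::-1])
    c=r.camera_info(n); print(n,c)
    for q in ("bulb","stub","tester","catch","lever","catch_tab"):
        print(q,[(round(d["p"],2),[round(float(v)) for v in d["bbox"]]) for d in r.search_frame(n,q)][:3])
E
```

```text
pics
{'clock': 0.0, 'q': array([-1.15522241,  0.6899668 , -0.19450168,  1.5663521 ,  0.15729699,
        0.90247769, -0.21507075]), 'qd': array([ 0.00121431,  0.00188705,  0.00077947,  0.00027702,  0.00033235,
       -0.00051789,  0.00230595]), 'joint_torque': array([ 3.27306020e-05, -5.27551639e+01, -1.26711264e+00, -1.53434390e+01,
       -5.26968122e-02,  6.40497237e-03,  1.56486899e-04]), 'tool_pos': array([0.23267058, 0.57939772, 0.23791829]), 'eef_rot': array([ 1.89679036e-01,  9.81845732e-01, -9.00745901e-04, -1.04564545e-04]), 'contact_force': array([-0.45991881,  0.49570914, -0.4812666 ]), 'moment': array([-0.02001542, -0.00940097, -0.0507601 ]), 'finger_force': 0.0, 'opening': 1.003207893811951} 0.0187
scene {'mtx': array([[463.10852784,   0.        , 328.42354354],
       [  0.        , 463.10852784, 244.1703939 ],
       [  0.        ,   0.        ,   1.        ]]), 'k1': -0.09630451765325572, 'R': array([[-0.42850765,  0.90351068,  0.00704602],
       [ 0.65465011,  0.31583658, -0.68678999],
       [-0.62274748, -0.28968209, -0.72682176]]), 't': array([ 0.23164546, -0.27
[... 202 characters left out ...]
8])]
catch_tab [(0.65, [265, 222, 300, 241])]
top {'mtx': array([[552.27058773,   0.        , 310.79717097],
       [  0.        , 552.27058773, 243.04032162],
       [  0.        ,   0.        ,   1.        ]]), 'k1': 0.023650612341938725, 'R': array([[ 0.02262859, -0.99973939, -0.00301564],
       [-0.99309273, -0.02213058, -0.11522616],
       [ 0.11512939,  0.00560221, -0.99333471]]), 't': array([-0.01234061,  0.57358929,  1.50247098])}
bulb [(0.49, [227, 233, 239, 248])]
stub []
tester [(0.94, [288, 204, 397, 308]), (0.68, [432, 188, 474, 227])]
catch [(0.52, [344, 250, 371, 268])]
lever [(0.76, [354, 207, 376, 248])]
catch_tab [(0.7, [340, 247, 372, 265]), (0.21, [288, 203, 394, 305])]
```

```bash
cat > h.py <<'E'
import numpy as np, cv2
from plant import r
def proj(n,X,c=None):
    c=c or r.camera_info(n); X=np.atleast_2d(X)@c["R"].T+c["t"]
    s=X[:,:2]/X[:,2:]; s=s*(1+c["k1"]*(s**2).sum(1,keepdims=True))
    return s@c["mtx"][:2,:2].T+c["mtx"][:2,2]
def ray(n,uv,z,c=None):
    c=c or r.camera_info(n); d=(np.array(uv)-c["mtx"][:2,2])/c["mtx"][0,0]; s=d.copy()
    for _ in range(20): s=d/(1+c["k1"]*(s@s))
    v=c["R"].T@np.array([*s,1]); o=-c["R"].T@c["t"]
    return o+v*(z-o[2])/v[2]
E
python3 - <<'E'
import cv2
a=cv2.imread("pics/top0.png")[170:345,180:480]; cv2.imwrite("pics/topc.png",cv2.resize(a,(800,467),interpolation=cv2.INTER_CUBIC))
a=cv2.imread("pics/scene0.png")[160:340,200:500]; cv2.imwrite("pics/scc.png",cv2.resize(a,(800,480),interpolation=cv2.INTER_CUBIC))
E
```

```text
(no output)
```

View pics/topc.png

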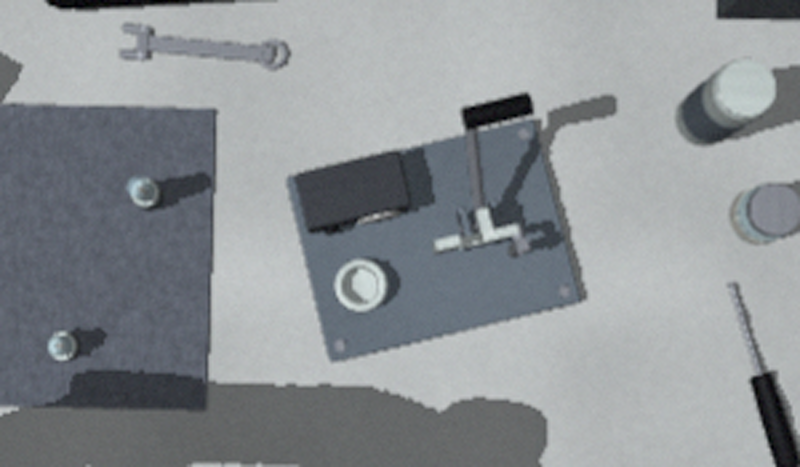

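View pics/scc.png

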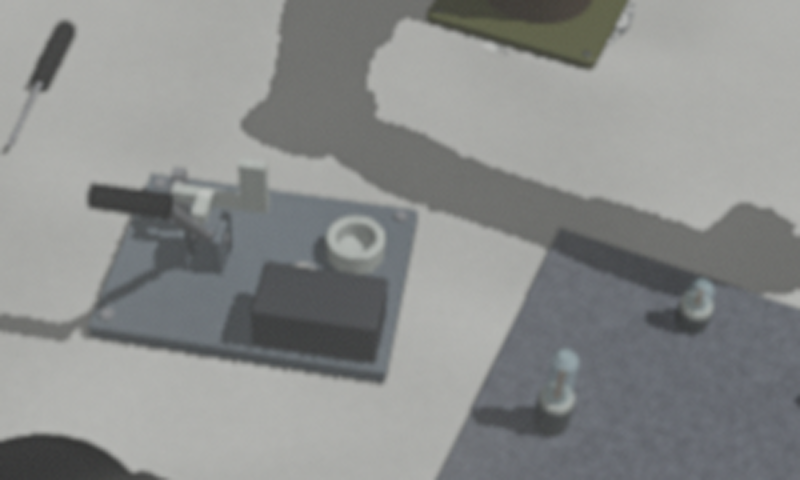

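Top view (full-frame pixels): tall bulb at about (234,242), stub at (203,299), socket rim centre at (315,277). Plate corners are at (289,237), (382,215), (398,282) and (304,305). In the scene view the tall bulb is at about (409,304). Next I fit the tester pose and the bulb position.

```bash
cat > fit.py <<'E'
from h import *
from scipy.optimize import least_squares
tc=lambda u,v:(180+u/2.6667,170+v/2.6667); sc=lambda u,v:(200+u/2.6667,160+v/2.6667)
def T(p,L):
    L=np.atleast_2d(L); c,s=np.cos(p[2]),np.sin(p[2])
    return np.c_[p[0]+c*L[:,0]-s*L[:,1],p[1]+s*L[:,0]+c*L[:,1],L[:,2]]
if __name__=="__main__":
    obs=[("top",(.1,.135,.02),tc(290,178)),("top",(.1,-.135,.02),tc(538,120)),("top",(-.1,-.135,.02),tc(582,298)),("top",(-.1,.135,.02),tc(332,360)),
     ("top",(-.03,.085,.044),tc(361,285)),("scene",(-.03,.085,.044),sc(356,241)),("scene",(-.1,.135,.02),sc(417,210)),("scene",(.1,.135,.02),sc(384,371)),("scene",(.1,-.135,.02),sc(88,325)) ]
    f=lambda p:np.concatenate([proj(n,T(p,L))[0]-np.array(uv) for n,L,uv in obs])
    s=least_squares(f,[.6,0,.2],loss="soft_l1"); print("tester",s.x.round(4)); print(f(s.x).reshape(-1,2).round(1))
    for nm,L in dict(socket=(-.03,.085,.024),hinge=(-.015,-.08,.085),tab=(-.015,-.005,.121),lever=(.092,-.084,.181)).items(): print(nm,T(s.x,L).round(4))
    def cyl(x,y,H):
        a=np.linspace(0,6.283,25); P=[]
        for rr,z in ((.0155,0),(.0155,.034),(.011,.040),(.011,H)): P.append(np.c_[x+rr*np.cos(a),y+rr*np.sin(a),0*a+.004+z])
        return np.vstack(P)
    for q,H,g in (("bulb",.095,(.62,.14)),("stub",.055,(.5,.2))):
        M={}
        for n in("top","scene"):
            r.snapshot(n); m=r.masks_of(n,q)
            if m: M[n]=m[0]["region"]; print(q,n,m[0]["p"],m[0]["bbox"])
        def g2(p):
            o=[]
            for n in M:
                P=proj(n,cyl(*p,H)); v,u=np.nonzero(M[n]); o+=[P[:,0].min()-u.min(),P[:,0].max()-u.max()-1,P[:,1].min()-v.min(),P[:,1].max()-v.max()-1]
            return np.array(o)
        if M: 
            b=least_squares(g2,g,loss="soft_l1",diff_step=1e-4); print(q,b.x.round(4),g2(b.x).round(1))
E
python3 fit.py
```

```text
tester [ 0.5328 -0.0898  0.2557]
[[-1.1 -1.3]
 [-0.8 -1.6]
 [ 0.3  0.8]
 [-0.5  0.1]
 [ 0.4 -1. ]
 [-0.4 -2.3]
 [ 0.5 -1.1]
 [ 0.3 -0.2]
 [-1.  -0.7]]
socket [[ 0.4822 -0.0152  0.024 ]]
hinge [[ 0.5385 -0.171   0.085 ]]
tab [[ 0.5195 -0.0984  0.121 ]]
lever [[ 0.643  -0.1478  0.181 ]]
bulb top 0.7 [223.7, 181.6, 285.7, 194.8]
bulb scene 0.86 [398.9, 290.1, 417.1, 322.1]
bulb [0.5831 0.213 ] [  1.  -43.5  51.8  49.7  -1.1  -0.1   1.3   3.7]
stub scene 0.74 [264.0, 220.7, 298.7, 244.0]
stub [ 0.483  -0.1773] [  4.8 -18.3   0.9  -0.8]
```

```bash
A='{"dx":0.099,"dy":-0.123,"dz":0.02}'; 
python3 -m jog '[{"dx":0.099,"dy":-0.123,"dz":0.02},{"dx":0.099,"dy":-0.123,"dz":0.02},{"dx":0.099,"dy":-0.123,"dz":0.02},{"dx":0.099,"dy":-0.123,"dz":0.02},{"dx":0.099,"dy":-0.123,"dz":0.02}]' 25
python3 -m jog '[{"dx":0.099,"dy":-0.123,"dz":0.02},{"dx":0.099,"dy":-0.123,"dz":0.02},{"dx":0.099,"dy":-0.123,"dz":0.02},{"dx":0.099,"dy":-0.123,"dz":0.02},{"dx":0.099,"dy":-0.123,"dz":0.02}]'
python3 -m jog '[{"dx":0.099,"dy":-0.123,"dz":0.02},{"dx":0.099,"dy":-0.123,"dz":0.02},{"dx":0,"dy":0,"dz":0},{"dx":0},{"dx":0}]'
python3 - <<'E'
from h import *
c=r.camera_info("wrist"); im=r.snapshot("wrist"); cv2.imwrite("pics/w1.png",im[:,:,::-1])
print(-c["R"].T@c["t"], c["R"][2], r.get_state()["tool_pos"])
print(proj("wrist",[[.583,.213,.099],[.583,.213,.004]],c))
for q in("bulb","stub"): print(q,r.search_frame("wrist",q))
E
```

```text
[0.15688842 0.6100361  0.3837088 ] [ 0.29343623 -0.1191412  -0.94852546] [0.23284855 0.58002878 0.2387495 ]
[[128.21189827 612.02282959]
 [160.7653655  523.82221754]]
bulb []
stub [{'bbox': [135.5, 417.8, 158.8, 455.6], 'p': 0.92}]invalid input
invalid input
invalid input
```

View pics/w1.png

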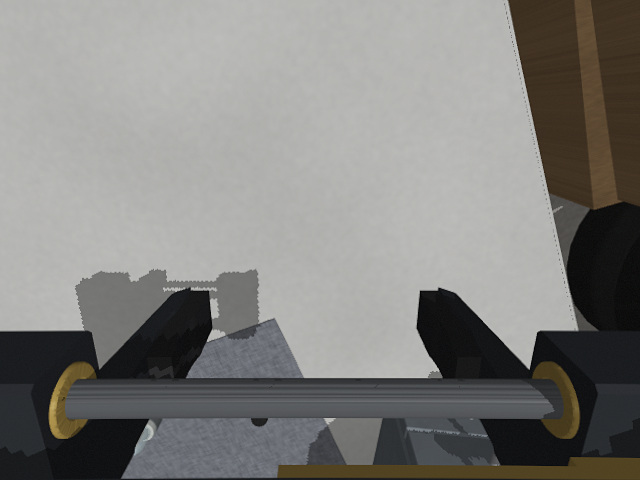

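The view shows only the bench, with the fingertips near (200,295) and (430,295). The moves were refused, so the rows probably need every key.

```bash
python3 -m jog '[{"wx":0,"wy":0,"wz":0,"dx":0.099,"dy":-0.123,"dz":0.02,"hand":0},{"wx":0,"wy":0,"wz":0,"dx":0.099,"dy":-0.123,"dz":0.02,"hand":0},{"wx":0,"wy":0,"wz":0,"dx":0.099,"dy":-0.123,"dz":0.02,"hand":0},{"wx":0,"wy":0,"wz":0,"dx":0.099,"dy":-0.123,"dz":0.02,"hand":0},{"wx":0,"wy":0,"wz":0,"dx":0.099,"dy":-0.123,"dz":0.02,"hand":0}]' 25
```

```text
clock: 1.67
tool_pos: [0.3575, 0.4248, 0.264]
eef_rot: [0.19, 0.982, 0.0, 0.0]
contact_force: [0.5, 0.3, -0.7]
opening: 1.002
finger_force: 0.0
```

```bash
python3 -m jog '[{"wx":0,"wy":0,"wz":0,"dx":0.109,"dy":-0.113,"dz":0,"hand":0},{"wx":0,"wy":0,"wz":0,"dx":0.109,"dy":-0.113,"dz":0,"hand":0},{"wx":0,"wy":0,"wz":0,"dx":0.109,"dy":-0.113,"dz":0,"hand":0},{"wx":0,"wy":0,"wz":0,"dx":0.109,"dy":-0.113,"dz":0,"hand":0}]'
python3 -m jog '[{"wx":0,"wy":0,"wz":0,"dx":0.109,"dy":-0.113,"dz":0,"hand":0},{"wx":0,"wy":0,"wz":0,"dx":0.109,"dy":-0.113,"dz":0,"hand":0},{"wx":0,"wy":0,"wz":0,"dx":0.109,"dy":-0.113,"dz":0,"hand":0},{"wx":0,"wy":0,"wz":0,"dx":0,"dy":0,"dz":0,"hand":0}]'
python3 - <<'E'
from h import *
c=r.camera_info("wrist"); im=r.snapshot("wrist"); cv2.imwrite("pics/w2.png",im[:,:,::-1])
print(proj("wrist",[[.583,.213,.099],[.583,.213,.004]],c), r.get_state()["tool_pos"])
print(r.masks_of("wrist","bulb"))
for q in("bulb","stub"): print(q,r.search_frame("wrist",q))
E
```

```text
clock: 2.0
tool_pos: [0.4668, 0.3117, 0.264]
eef_rot: [0.19, 0.982, 0.0, 0.0]
contact_force: [1.0, -0.1, -0.0]
opening: 1.0
finger_force: 0.0
clock: 2.33
tool_pos: [0.554, 0.2188, 0.2635]
eef_rot: [0.196, 0.981, -0.002, 0.003]
contact_force: [1.2, -1.3, 0.5]
opening: 1.0
finger_force: 0.0
[[322.54507942 240.92957214]
 [321.10649101 211.1014169 ]] [0.55084893 0.22301971 0.26341247]
[{'bbox': [300.8, 188.8, 332.0, 242.7], 'p': 0.72, 'region': array([[False, False, False, ..., False, False, False],
       [False, False, False, ..., False, False, False],
       [False, False, False, ..., False, False, False],
       ...,
       [False, False, False, ..., False, False, False],
       [False, False, False, ..., False, False, False],
       [False, False, False, ..., False, False, False]], shape=(480, 640))}, {'bbox': [315.7, 0.0, 349.9, 37.5], 'p': 0.18, 'region': array([[False, False, False, ..., False, False, False],
       [False, False, False, ..., False, False, False],
       [False, False, False, ..., False, False, False],
       ...,
       [False, False, False, ..., False, False, False],
       [False, False, False, ..., False, False, False],
       [False, False, False, ..., False, False, False]], shape=(480, 640))}]
bulb [{'bbox': [301.4, 190.4, 332.6, 241.6], 'p': 0.61}]
stub []
```

View pics/w2.png

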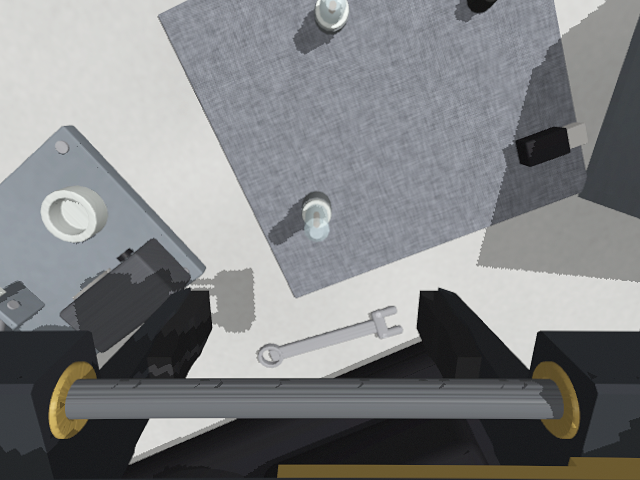

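The wrist view shows the bulb at (301–332, 190–242), with its glass top near (317,231). The socket rim is near (74,214), and plate corners are near (67,126) and (204,270).

```bash
cat > fit2.py <<'E'
from fit import *
def cyl(x,y,H):
    a=np.linspace(0,6.283,25)
    return np.vstack([np.c_[x+rr*np.cos(a),y+rr*np.sin(a),0*a+.004+z] for rr,z in ((.0155,0),(.0155,.034),(.011,.040),(.011,H))])
def bb(P): return np.r_[P.min(0),P.max(0)]
E
python3 - <<'E'
from fit2 import *
r.snapshot("wrist"); c=r.camera_info("wrist"); m=r.masks_of("wrist","bulb")[0]
v,u=np.nonzero(m["region"]); ob=np.array([u.min(),v.min(),u.max()+1,v.max()+1])
f=lambda p:bb(proj("wrist",cyl(*p,.095),c))-ob
s=least_squares(f,[.583,.213],diff_step=1e-4); print("wrist",s.x,f(s.x).round(1),r.get_state()["tool_pos"],r.get_state()["clock"])
sb=np.array([398.9,290.1,417.1,322.1]); g=lambda p:bb(proj("scene",cyl(*p,.095)))-sb
s2=least_squares(g,[.583,.213],diff_step=1e-4); print("scene",s2.x,g(s2.x).round(1))
print("top ray", ray("top",(233.6,242),.08))
im=r.snapshot("wrist")
hsv=cv2.cvtColor(im,cv2.COLOR_RGB2GRAY)[170:260,20:130]
print("socket", ray("wrist",(74,214),.044,c), "corners",ray("wrist",(67,126),.02,c),ray("wrist",(204,270),.02,c))
E
```

```text
wrist [0.57200128 0.21231186] [-0.8 -2.4  0.8  2.1] [0.54609938 0.230419   0.26385421] 2.6333
scene [0.57317072 0.2098728 ] [ 0.2 -1.7 -0.2  1.7]
top ray [0.56647664 0.20838394 0.08      ]
socket [0.4772763  0.00565254 0.044     ] corners [0.40008358 0.03148651 0.02      ] [0.58427486 0.08490355 0.02      ]
```

Run:
```python
from fit2 import *
im=r.snapshot("wrist"); c=r.camera_info("wrist"); print(r.get_state()["tool_pos"])
np.savez("w3.npz",im=im,**c)
p=np.array([.5328,-.0898,.2557]); a=np.linspace(0,6.283,60)
K=im.copy()[:,:,::-1]
for rr,col in((.027,(0,0,255)),(.019,(0,255,0))):
    P=proj("wrist",T(p,np.c_[-.03+rr*np.cos(a),.085+rr*np.sin(a),0*a+.044]),c); 
    print(P.mean(0))
K=K.copy(); x0,y0=max(0,int(P.mean(0)[0])-90),int(P.mean(0)[1])-100
C=cv2.resize(K[y0:y0+200,x0:x0+220],None,fx=3,fy=3); print(x0,y0); cv2.imwrite("pics/w3c.png",C[:600,:800])
```

```text
[0.54639582 0.23009348 0.26390066]
[ 58.99595574 225.65720384]
[ 58.94713974 225.70467721]
0 125
```

View pics/w3c.png

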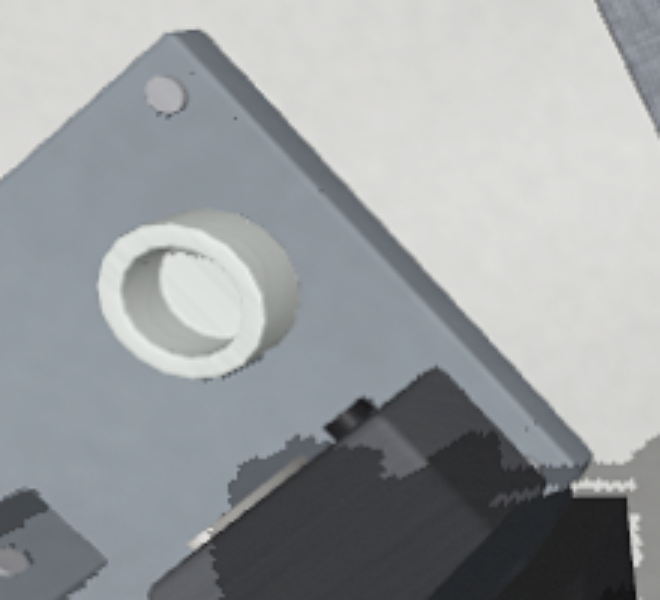

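The settled wrist view shows the rim centre at about (61,225), against a predicted (59,225.7), so they agree to about 2 px.

Run:
```python
from fit2 import *
z=np.load("w3.npz"); c={k:z[k] for k in("mtx","k1","R","t")}
print("rim",ray("wrist",(61,225),.044,c).round(4), "pred",T([.5328,-.0898,.2557],(-.03,.085,.044)).round(4))
print("cornerFL", ray("wrist",(57,136.5),.02,c).round(4), "pred",T([.5328,-.0898,.2557],[(-.1,.135,.02),(.1,.135,.02)]).round(4))
# yaw of left edge: bottom edge points
a=ray("wrist",(205/3,125+32/3),0,c);b=ray("wrist",(590/3,125+458/3),0,c); print("edge yaw",np.arctan2(*(b-a)[[1,0]]),np.linalg.norm(b-a),a,b)
s=r.get_state(); print(s["tool_pos"],s["eef_rot"])
```

```text
rim [ 0.4826 -0.0128  0.044 ] pred [[ 0.4823 -0.0152  0.044 ]]
cornerFL [0.4053 0.0165 0.02  ] pred [[0.4019 0.0155 0.02  ]
 [0.5954 0.0661 0.02  ]]
edge yaw 0.24665272914730377 0.19659583429849467 [0.40543126 0.01515264 0.        ] [5.96077142e-01 6.31533561e-02 5.55111512e-17]
[0.54639582 0.23009348 0.26390066] [ 1.88332789e-01  9.82105208e-01  2.95697118e-04 -1.85273609e-04]
```

```bash
python3 -m jog '[{"wx":0,"wy":0,"wz":0,"dx":0.102,"dy":-0.076,"dz":0,"hand":0},{"wx":0,"wy":0,"wz":0,"dx":0,"dy":0,"dz":-0.137,"hand":0},{"wx":0,"wy":0,"wz":0,"dx":0,"dy":0,"dz":-0.137,"hand":0},{"wx":0,"wy":0,"wz":0,"dx":0,"dy":0,"dz":0,"hand":0},{"wx":0,"wy":0,"wz":0,"dx":0,"dy":0,"dz":0,"hand":0}]'
python3 - <<'E'
from fit2 import *
im=r.snapshot("wrist"); c=r.camera_info("wrist"); cv2.imwrite("pics/w4.png",im[:,:,::-1])
m=r.masks_of("wrist","bulb"); print(r.get_state()["tool_pos"])
for d in m[:2]:
    ob=np.array(d["bbox"]); f=lambda p:bb(proj("wrist",cyl(*p,.095),c))-ob
    s=least_squares(f,[.572,.211],diff_step=1e-4); print(d["p"],ob,s.x,f(s.x).round(1))
E
```

```text
clock: 3.15
tool_pos: [0.5713, 0.2099, 0.1943]
eef_rot: [0.189, 0.982, -0.001, -0.002]
contact_force: [-0.1, -0.4, 1.0]
opening: 0.999
finger_force: 0.0
[0.57343414 0.21089417 0.19697238]
0.84 [299.5 186.5 339.3 251.9] [0.57517295 0.21357382] [ 0.9 -0.8 -0.9  0.6]
0.3 [  2.2 101.4 182.6 348.4] [0.5186734 0.043237 ] [ 32.5  96.3 -45.  -80.7]
```

```bash
python3 -m jog '[{"wx":0,"wy":0,"wz":0,"dx":0.01,"dy":0.008,"dz":-0.134,"hand":0},{"wx":0,"wy":0,"wz":0,"dx":0,"dy":0,"dz":-0.134,"hand":0},{"wx":0,"wy":0,"wz":0,"dx":0,"dy":0,"dz":-0.134,"hand":0},{"wx":0,"wy":0,"wz":0,"dx":0,"dy":0,"dz":-0.134,"hand":0},{"wx":0,"wy":0,"wz":0,"dx":0,"dy":0,"dz":0,"hand":0}]' 20
python3 -m jog '[{"wx":0,"wy":0,"wz":0,"dx":0,"dy":0,"dz":0,"hand":0},{"wx":0,"wy":0,"wz":0,"dx":0,"dy":0,"dz":0,"hand":0.5},{"wx":0,"wy":0,"wz":0,"dx":0,"dy":0,"dz":0,"hand":0.6},{"wx":0,"wy":0,"wz":0,"dx":0,"dy":0,"dz":0,"hand":0.65},{"wx":0,"wy":0,"wz":0,"dx":0,"dy":0,"dz":0,"hand":0.7}]'
python3 -m jog '[{"wx":0,"wy":0,"wz":0,"dx":0,"dy":0,"dz":0,"hand":0.75},{"wx":0,"wy":0,"wz":0,"dx":0,"dy":0,"dz":0,"hand":0.8},{"wx":0,"wy":0,"wz":0,"dx":0,"dy":0,"dz":0,"hand":1},{"wx":0,"wy":0,"wz":0,"dx":0,"dy":0,"dz":0,"hand":1},{"wx":0,"wy":0,"wz":0,"dx":0,"dy":0,"dz":0,"hand":1}]'
```

```text
clock: 3.67
tool_pos: [0.5727, 0.211, 0.0576]
eef_rot: [0.189, 0.982, -0.002, -0.003]
contact_force: [-0.9, 0.1, -0.3]
opening: 0.999
finger_force: 0.0
clock: 4.08
tool_pos: [0.5765, 0.2119, 0.0632]
eef_rot: [0.19, 0.982, 0.001, 0.001]
contact_force: [0.6, 0.4, -0.6]
opening: 0.72
finger_force: 0.0
clock: 4.5
tool_pos: [0.5753, 0.2115, 0.0612]
eef_rot: [0.19, 0.982, -0.0, -0.0]
contact_force: [0.7, 0.2, 0.0]
opening: 0.35
finger_force: 0.0
```

```bash
python3 -m jog '[{"wx":0,"wy":0,"wz":0,"dx":0,"dy":0,"dz":0,"hand":1},{"wx":0,"wy":0,"wz":0,"dx":0,"dy":0,"dz":0,"hand":1},{"wx":0,"wy":0,"wz":0,"dx":0,"dy":0,"dz":0,"hand":1},{"wx":0,"wy":0,"wz":0,"dx":0,"dy":0,"dz":0,"hand":1},{"wx":0,"wy":0,"wz":0,"dx":0,"dy":0,"dz":0,"hand":1}]'
python3 -m jog '[{"wx":0,"wy":0,"wz":0,"dx":0,"dy":0,"dz":0,"hand":1},{"wx":0,"wy":0,"wz":0,"dx":0,"dy":0,"dz":0.04,"hand":1},{"wx":0,"wy":0,"wz":0,"dx":0,"dy":0,"dz":0.08,"hand":1},{"wx":0,"wy":0,"wz":0,"dx":0,"dy":0,"dz":0.1,"hand":1},{"wx":0,"wy":0,"wz":0,"dx":0,"dy":0,"dz":0.1,"hand":1}]'
```

```text
clock: 4.92
tool_pos: [0.5753, 0.2115, 0.0611]
eef_rot: [0.19, 0.982, -0.0, -0.0]
contact_force: [-0.3, -0.4, -0.8]
opening: 0.241
finger_force: 20.0
clock: 5.33
tool_pos: [0.5749, 0.2113, 0.1424]
eef_rot: [0.19, 0.982, -0.0, -0.0]
contact_force: [0.1, 0.2, -1.2]
opening: 0.246
finger_force: 20.0
```

```bash
python3 -m jog '[{"wx":0,"wy":0,"wz":0,"dx":-0.0527,"dy":-0.1287,"dz":0.017,"hand":1},{"wx":0,"wy":0,"wz":0,"dx":-0.0527,"dy":-0.1287,"dz":0.017,"hand":1},{"wx":0,"wy":0,"wz":0,"dx":-0.0527,"dy":-0.1287,"dz":0.017,"hand":1},{"wx":0,"wy":0,"wz":0,"dx":-0.0527,"dy":-0.1287,"dz":0,"hand":1}]'
python3 -m jog '[{"wx":0,"wy":0,"wz":0,"dx":-0.0527,"dy":-0.1287,"dz":0,"hand":1},{"wx":0,"wy":0,"wz":0,"dx":-0.0527,"dy":-0.1287,"dz":0,"hand":1},{"wx":0,"wy":0,"wz":0,"dx":-0.0527,"dy":-0.1287,"dz":0,"hand":1},{"wx":0,"wy":0,"wz":0,"dx":0,"dy":0,"dz":0,"hand":1},{"wx":0,"wy":0,"wz":0,"dx":0,"dy":0,"dz":0,"hand":1}]'
python3 -m jog '[{"wx":0,"wy":0,"wz":0,"dx":0,"dy":0,"dz":0,"hand":1},{"wx":0,"wy":0,"wz":0,"dx":0,"dy":0,"dz":0,"hand":1},{"wx":0,"wy":0,"wz":0,"dx":0,"dy":0,"dz":0,"hand":1}]'
python3 - <<'E'
from fit2 import *
im=r.snapshot("wrist"); c=r.camera_info("wrist"); s=r.get_state(); t=s["tool_pos"]; print(t)
np.savez("w5.npz",im=im,**c)
# predicted: rim, and bulb base
print("rim",proj("wrist",[.4826,-.0140,.044],c),"bulb base/top",proj("wrist",[[t[0],t[1],t[2]-.057],[t[0],t[1],t[2]+.038]],c))
m=r.masks_of("wrist","bulb")
for d in m[:2]: print(d["p"],d["bbox"])
C=im[130:330,210:470,::-1]; cv2.imwrite("pics/w5c.png",cv2.resize(C,(780,600),interpolation=cv2.INTER_CUBIC))
E
```

```text
clock: 5.67
tool_pos: [0.5226, 0.0817, 0.1556]
eef_rot: [0.189, 0.982, 0.0, 0.001]
contact_force: [0.2, -1.4, -0.9]
opening: 0.24
finger_force: 20.0
clock: 6.08
tool_pos: [0.4825, -0.0161, 0.1547]
eef_rot: [0.192, 0.981, -0.001, 0.0]
contact_force: [1.3, 0.1, -0.4]
opening: 0.24
finger_force: 20.0
clock: 6.33
tool_pos: [0.4839, -0.012, 0.1542]
eef_rot: [0.189, 0.982, 0.001, 0.0]
contact_force: [-1.7, -0.6, -0.8]
opening: 0.235
finger_force: 20.0
[ 0.48371859 -0.01221888  0.15410449]
rim [[311.8512688  228.63578937]] bulb base/top [[315.05517223 257.93985931]
 [315.88440727 366.47921279]]
0.9 [282.0, 229.9, 347.5, 376.1]
0.41 [47.9, 101.2, 451.9, 424.4]
```

View pics/w5c.png

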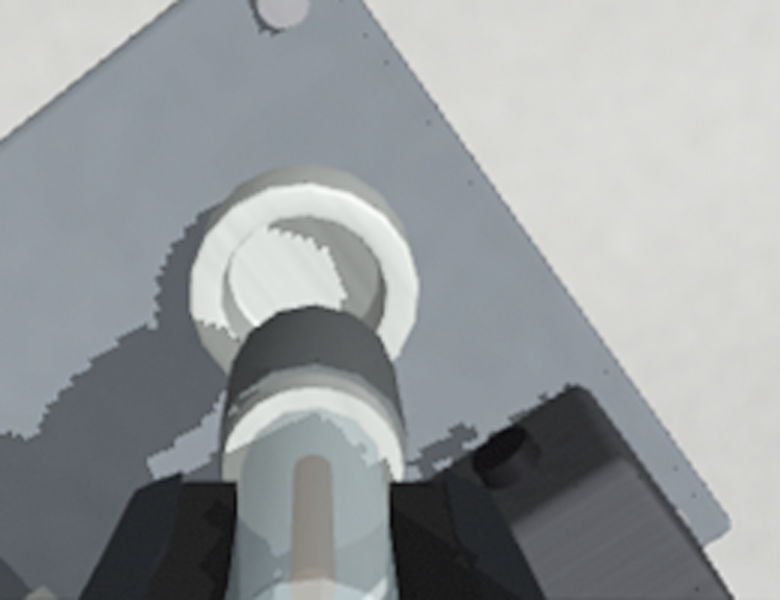

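Outer rim: u 273–350, top edge v≈190.7. Bulb base: u 284–345, lower far edge v≈232.3. Both are upright. I'll fit each one in this view.

Run:
```python
from fit2 import *
z=np.load("w5.npz"); c={k:z[k] for k in("mtx","k1","R","t")}
a=np.linspace(0,6.283,90)
rim=lambda p:proj("wrist",np.c_[p[0]+.027*np.cos(a),p[1]+.027*np.sin(a),0*a+.044],c)
f=lambda p:(lambda b:[b[0]-273.3,b[2]-349.7,b[1]-190.7])(bb(rim(p)))
s=least_squares(f,[.4826,-.014],diff_step=1e-4); print("socket",s.x,np.round(f(s.x),1))
t=np.array([.48372,-.01222,.15410])
def bulb(p): 
    P=cyl(p[0],p[1],.034)[:50]; P[:,2]+=t[2]-.057-.004; return proj("wrist",P,c)
g=lambda p:(lambda b:[b[0]-284,b[2]-345,b[1]-232.3])(bb(bulb(p)))
s2=least_squares(g,t[:2],diff_step=1e-4); print("bulb",s2.x,np.round(g(s2.x),1),"offset to tcp",s2.x-t[:2],"move",s.x-s2.x)
print("d/scale",(s.x-s2.x)/.25)
```

```text
socket [ 0.48280023 -0.01433763] [-0.8  0.8  0. ]
bulb [ 0.4838112  -0.01267021] [-1.6  1.6  0.1] offset to tcp [ 9.12030802e-05 -4.50213651e-04] move [-0.00101097 -0.00166742]
d/scale [-0.0040439  -0.00666966]
```

```bash
python3 -m jog '[{"wx":0,"wy":0,"wz":0,"dx":-0.004,"dy":-0.0067,"dz":-0.1,"hand":1},{"wx":0,"wy":0,"wz":0,"dx":0,"dy":0,"dz":-0.1,"hand":1},{"wx":0,"wy":0,"wz":0,"dx":0,"dy":0,"dz":0,"hand":1},{"wx":0,"wy":0,"wz":0,"dx":0,"dy":0,"dz":0,"hand":1},{"wx":0,"wy":0,"wz":0,"dx":0,"dy":0,"dz":0,"hand":1}]'
python3 -m jog '[{"wx":0,"wy":0,"wz":0,"dx":0,"dy":0,"dz":-0.02,"hand":1},{"wx":0,"wy":0,"wz":0,"dx":0,"dy":0,"dz":-0.015,"hand":1},{"wx":0,"wy":0,"wz":0,"dx":0,"dy":0,"dz":-0.01,"hand":1},{"wx":0,"wy":0,"wz":0,"dx":0,"dy":0,"dz":0,"hand":1},{"wx":0,"wy":0,"wz":0,"dx":0,"dy":0,"dz":0,"hand":1}]'
```

```text
clock: 6.85
tool_pos: [0.4826, -0.0149, 0.1046]
eef_rot: [0.189, 0.982, 0.0, 0.0]
contact_force: [-0.4, 0.6, -0.7]
opening: 0.243
finger_force: 20.0
clock: 7.27
tool_pos: [0.4821, -0.0154, 0.0928]
eef_rot: [0.19, 0.982, 0.0, -0.0]
contact_force: [1.0, 0.1, -0.3]
opening: 0.24
finger_force: 20.0
```

```bash
python3 -m jog '[{"wx":0,"wy":0,"wz":0,"dx":0.002,"dy":0.003,"dz":-0.01,"hand":1},{"wx":0,"wy":0,"wz":0,"dx":0,"dy":0,"dz":-0.01,"hand":1},{"wx":0,"wy":0,"wz":0,"dx":0,"dy":0,"dz":-0.01,"hand":1},{"wx":0,"wy":0,"wz":0,"dx":0,"dy":0,"dz":-0.008,"hand":1},{"wx":0,"wy":0,"wz":0,"dx":0,"dy":0,"dz":0,"hand":1}]'
python3 -m jog '[{"wx":0,"wy":0,"wz":0,"dx":0,"dy":0,"dz":-0.003,"hand":1},{"wx":0,"wy":0,"wz":0,"dx":0,"dy":0,"dz":-0.003,"hand":1},{"wx":0,"wy":0,"wz":0,"dx":0,"dy":0,"dz":0,"hand":1},{"wx":0,"wy":0,"wz":0,"dx":0,"dy":0,"dz":0,"hand":1}]'
```

```text
clock: 7.68
tool_pos: [0.4824, -0.0146, 0.0828]
eef_rot: [0.19, 0.982, -0.0, -0.0]
contact_force: [-0.1, 0.1, -0.4]
opening: 0.247
finger_force: 20.0
clock: 8.02
tool_pos: [0.4826, -0.0146, 0.0818]
eef_rot: [0.19, 0.982, 0.0, 0.0]
contact_force: [0.4, 0.1, -0.7]
opening: 0.239
finger_force: 20.0
```

```bash
python3 -m jog '[{"wx":0,"wy":0,"wz":0,"dx":0,"dy":0,"dz":-0.003,"hand":1},{"wx":0,"wy":0,"wz":0,"dx":0,"dy":0,"dz":-0.003,"hand":1},{"wx":0,"wy":0,"wz":0,"dx":0,"dy":0,"dz":0,"hand":1},{"wx":0,"wy":0,"wz":0,"dx":0,"dy":0,"dz":0,"hand":1}]'
python3 -m jog '[{"wx":0,"wy":0,"wz":0,"dx":0,"dy":0,"dz":-0.003,"hand":1},{"wx":0,"wy":0,"wz":0,"dx":0,"dy":0,"dz":0,"hand":1},{"wx":0,"wy":0,"wz":0,"dx":0,"dy":0,"dz":0,"hand":1}]'
```

```text
clock: 8.35
tool_pos: [0.4829, -0.0147, 0.081]
eef_rot: [0.19, 0.982, 0.0, 0.001]
contact_force: [-1.5, -0.1, 7.8]
opening: 0.238
finger_force: 20.0
clock: 8.6
tool_pos: [0.483, -0.0147, 0.081]
eef_rot: [0.19, 0.982, 0.0, 0.001]
contact_force: [-1.3, -0.5, 14.9]
opening: 0.24
finger_force: 20.0
```

Seated, as the floor force shows at the expected height. I'll ease off slightly, then open.

```bash
python3 -m jog '[{"wx":0,"wy":0,"wz":0,"dx":0,"dy":0,"dz":0.005,"hand":1},{"wx":0,"wy":0,"wz":0,"dx":0,"dy":0,"dz":0,"hand":0.7},{"wx":0,"wy":0,"wz":0,"dx":0,"dy":0,"dz":0,"hand":0.6},{"wx":0,"wy":0,"wz":0,"dx":0,"dy":0,"dz":0,"hand":0.5},{"wx":0,"wy":0,"wz":0,"dx":0,"dy":0,"dz":0,"hand":0.5}]'
python3 -m jog '[{"wx":0,"wy":0,"wz":0,"dx":0,"dy":0,"dz":0,"hand":0.5},{"wx":0,"wy":0,"wz":0,"dx":0,"dy":0,"dz":0.04,"hand":0.5},{"wx":0,"wy":0,"wz":0,"dx":0,"dy":0,"dz":0.1,"hand":0.5},{"wx":0,"wy":0,"wz":0,"dx":0,"dy":0,"dz":0.16,"hand":0.5},{"wx":0,"wy":0,"wz":0,"dx":0,"dy":0,"dz":0.16,"hand":0.5}]'
python3 - <<'E'
from fit2 import *
for n in("scene","top"):
    im=r.snapshot(n); cv2.imwrite(f"pics/{n}6.png",im[:,:,::-1])
a=r.snapshot("scene")[205:310,225:365,::-1]; b=r.snapshot("top")[195:310,280:405,::-1]
cv2.imwrite("pics/c6.png",np.hstack([cv2.resize(a,(400,400)),cv2.resize(b,(400,400))]))
E
```

```text
clock: 9.02
tool_pos: [0.4825, -0.0146, 0.0805]
eef_rot: [0.19, 0.982, 0.0, -0.0]
contact_force: [0.6, 0.2, 0.6]
opening: 0.493
finger_force: 0.0
clock: 9.43
tool_pos: [0.4814, -0.0146, 0.1962]
eef_rot: [0.189, 0.982, -0.0, -0.002]
contact_force: [0.5, -1.3, -0.9]
opening: 0.499
finger_force: 0.0
```

View pics/c6.png

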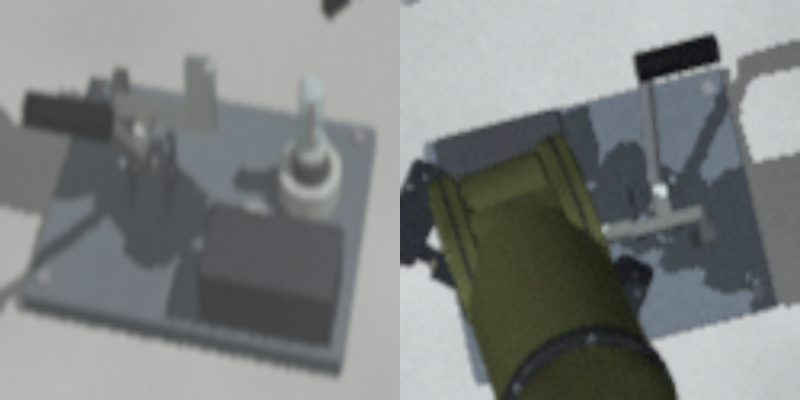

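The bulb stands upright in the socket, and the catch is still closed. Now I'll work out the catch push and the lever arc.

Run:
```python
from fit2 import *
s=r.get_state(); print(s["tool_pos"].round(4),s["q"].round(2),s["clock"])
# fix the pose by socket (.4828,-.0143), yaw .253
y=.253; c,sn=np.cos(y),np.sin(y); p=[.4828-(c*-.03-sn*.085),-.0143-(sn*-.03+c*.085),y]; print("p",p)
print("tab obs?",[ (n,proj(n,T(p,(-.015,-.005,.135))).round(1)) for n in("scene","top")])
for n in ("scene","top"): 
    r.snapshot(n)
    for q in("lever","catch","spray","jar"): print(n,q,[(round(d["p"],2),np.round(d["bbox"])) for d in r.search_frame(n,q)[:1]])
print("approach",T(p,(-.022,.032,.2)),T(p,(-.022,.032,.117)))
ph=np.array([.37,.5,.65,.8,.95,1.1,1.25,1.4,1.55,1.7,1.85,2.0,2.15])
P=T(p,np.c_[0*ph-.022,-.08+.094*np.cos(ph)+.009,.085+.094*np.sin(ph)]); print("push\n",P.round(4)); print((np.diff(P,axis=0)/.25).round(3))
th=np.linspace(0,1,11); L=T(p,np.c_[.16*np.sin(.61-th)*1.004,0*th-.084,.05+.16*np.cos(.61-th)-.0187]); print("lever\n",L.round(4)); print((np.diff(L,axis=0)/.25).round(3))
print("spray top",ray("top",(457,204),.18))
lp=T(p,[(.092,-.051,.181),(.092,-.117,.181)]); print("bar ends",[ (n,proj(n,lp).round(1)) for n in("scene","top")])
```

```text
[ 0.4831 -0.0148  0.1965] [ 0.11  0.58 -0.28  2.03  0.29  0.57  0.83] 9.6333
p [np.float64(0.5331212897269255), np.float64(-0.08908480995642645), 0.253]
tab obs? [('scene', array([[294.6, 220.7]])), ('top', array([[348.2, 260. ]]))]
scene lever [(0.58, array([231., 227., 277., 249.]))]
scene catch [(0.75, array([232., 228., 278., 248.]))]
scene spray [(0.62, array([140., 202., 180., 275.]))]
scene jar [(0.66, array([166., 202., 189., 238.]))]
top lever [(0.86, array([352., 204., 378., 248.]))]
top catch [(0.72, array([340., 250., 372., 267.]))]
top spray [(0.57, array([432., 188., 474., 226.]))]
top jar [(0.63, array([454., 240., 481., 261.]))]
approach [[ 0.50381173 -0.06361031  0.2       ]] [[ 0.50381173 -0.06361031  0.117     ]]
push
 [[ 0.5077 -0.0785  0.119 ]
 [ 0.5089 -0.0835  0.1301]
 [ 0.5109 -0.0909  0.1419]
 [ 0.5132 -0.0999  0.1524]
 [ 0.5159 -0.1104  0.1615]
 [ 0.5189 -0.1221  0.1688]
 [ 0.5222 -0.1346  0.1742]
 [ 0.5256 -0.1479  0.1776]
 [ 0.5291 -0.1614  0.179 ]
 [ 0.5326 -0.1751  0.1782]
 [ 0.5361 -0.1884  0.1754]
 [ 0.5394 -0.2012  0.1705]
 [ 0.5425 -0.2131  0.1637]]

[... 308 characters left out ...]
.1474  0.1624]
 [ 0.6301 -0.1508  0.1709]
 [ 0.6161 -0.1544  0.178 ]
 [ 0.6016 -0.1581  0.1837]
 [ 0.5866 -0.162   0.1878]
 [ 0.5712 -0.166   0.1903]
 [ 0.5557 -0.17    0.1913]
 [ 0.5402 -0.174   0.1907]
 [ 0.5248 -0.178   0.1884]
 [ 0.5097 -0.1819  0.1846]
 [ 0.495  -0.1857  0.1793]]
[[-0.053 -0.014  0.034]
 [-0.056 -0.014  0.028]
 [-0.058 -0.015  0.023]
 [-0.06  -0.016  0.016]
 [-0.061 -0.016  0.01 ]
 [-0.062 -0.016  0.004]
 [-0.062 -0.016 -0.003]
 [-0.062 -0.016 -0.009]
 [-0.06  -0.016 -0.015]
 [-0.059 -0.015 -0.021]]
spray top [ 0.66422436 -0.36741041  0.18      ]
bar ends [('scene', array([[260.2, 236.4],
       [230.5, 232.1]])), ('top', array([[357.1, 213.2],
       [382.5, 207.3]]))]
```

```bash
python3 -m jog '[{"wx":0,"wy":0,"wz":-0.0581,"dx":0.0104,"dy":-0.0244,"dz":0.02,"hand":0.5},{"wx":0,"wy":0,"wz":-0.0581,"dx":0.0104,"dy":-0.0244,"dz":0,"hand":1},{"wx":0,"wy":0,"wz":-0.0581,"dx":0.0104,"dy":-0.0244,"dz":0,"hand":1},{"wx":0,"wy":0,"wz":-0.0581,"dx":0.0104,"dy":-0.0244,"dz":0,"hand":1}]' 10
python3 -m jog '[{"wx":0,"wy":0,"wz":-0.0581,"dx":0.0104,"dy":-0.0244,"dz":0,"hand":1},{"wx":0,"wy":0,"wz":-0.0581,"dx":0.0104,"dy":-0.0244,"dz":0,"hand":1},{"wx":0,"wy":0,"wz":-0.0581,"dx":0.0104,"dy":-0.0244,"dz":0,"hand":1},{"wx":0,"wy":0,"wz":-0.0581,"dx":0.0104,"dy":-0.0244,"dz":0,"hand":1},{"wx":0,"wy":0,"wz":0,"dx":0,"dy":0,"dz":0,"hand":1}]'
python3 -m jog '[{"wx":0,"wy":0,"wz":0,"dx":0,"dy":0,"dz":0,"hand":1},{"wx":0,"wy":0,"wz":0,"dx":0,"dy":0,"dz":0,"hand":1},{"wx":0,"wy":0,"wz":0,"dx":0,"dy":0,"dz":0,"hand":1}]'
```

```text
clock: 10.47
tool_pos: [0.4931, -0.0393, 0.2007]
eef_rot: [0.413, 0.911, 0.0, -0.0]
contact_force: [-0.1, 0.3, -0.6]
opening: 0.295
finger_force: 0.0
clock: 10.88
tool_pos: [0.5039, -0.0646, 0.2007]
eef_rot: [0.612, 0.791, -0.0, 0.001]
contact_force: [-0.1, -1.0, 0.7]
opening: 0.004
finger_force: 0.0
clock: 11.13
tool_pos: [0.5032, -0.0628, 0.2007]
eef_rot: [0.609, 0.793, 0.0, -0.0]
contact_force: [-0.1, 0.0, 0.3]
opening: 0.007
finger_force: 0.0
```

```bash
python3 -m jog '[{"wx":0,"wy":0,"wz":0,"dx":0,"dy":0,"dz":-0.109,"hand":1},{"wx":0,"wy":0,"wz":0,"dx":0,"dy":0,"dz":-0.109,"hand":1},{"wx":0,"wy":0,"wz":0,"dx":0,"dy":0,"dz":-0.109,"hand":1},{"wx":0,"wy":0,"wz":0,"dx":0,"dy":0,"dz":0,"hand":1},{"wx":0,"wy":0,"wz":0,"dx":0,"dy":0,"dz":0,"hand":1}]'
python3 -m jog '[{"wx":0,"wy":0,"wz":0,"dx":0.008,"dy":-0.03,"dz":0,"hand":1},{"wx":0,"wy":0,"wz":0,"dx":0.008,"dy":-0.03,"dz":0,"hand":1},{"wx":0,"wy":0,"wz":0,"dx":0.005,"dy":-0.02,"dz":0.044,"hand":1},{"wx":0,"wy":0,"wz":0,"dx":0.008,"dy":-0.03,"dz":0.047,"hand":1},{"wx":0,"wy":0,"wz":0,"dx":0,"dy":0,"dz":0,"hand":1}]'
python3 - <<'E'
from fit2 import *
a=r.snapshot("scene")[205:310,225:365,::-1]
cv2.imwrite("pics/c7.png",cv2.resize(a,(400,300)))
E
```

```text
clock: 11.55
tool_pos: [0.5025, -0.063, 0.1184]
eef_rot: [0.609, 0.793, -0.001, -0.001]
contact_force: [0.2, -0.9, 0.5]
opening: 0.012
finger_force: 0.0
clock: 11.97
tool_pos: [0.5121, -0.0922, 0.145]
eef_rot: [0.61, 0.792, 0.001, 0.002]
contact_force: [-2.4, 4.4, 3.5]
opening: 0.002
finger_force: 2.9
```

View pics/c7.png

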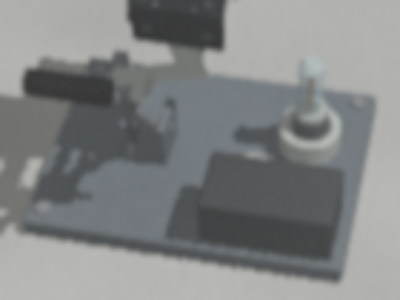

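The fingers at about (180,20) in the crop press on the tab and the arm is tilting up. I'll continue the arc.

```bash
python3 -m jog '[{"wx":0,"wy":0,"wz":0,"dx":0.009,"dy":-0.036,"dz":0.042,"hand":1},{"wx":0,"wy":0,"wz":0,"dx":0.011,"dy":-0.042,"dz":0.036,"hand":1},{"wx":0,"wy":0,"wz":0,"dx":0.012,"dy":-0.047,"dz":0.029,"hand":1}]'
python3 -m jog '[{"wx":0,"wy":0,"wz":0,"dx":0.013,"dy":-0.05,"dz":0.022,"hand":1},{"wx":0,"wy":0,"wz":0,"dx":0.014,"dy":-0.053,"dz":0.014,"hand":1},{"wx":0,"wy":0,"wz":0,"dx":0.014,"dy":-0.054,"dz":0.005,"hand":1},{"wx":0,"wy":0,"wz":0,"dx":0,"dy":0,"dz":0,"hand":1}]'
python3 - <<'E'
from fit2 import *
a=r.snapshot("scene")[185:290,215:355,::-1]
cv2.imwrite("pics/c8.png",cv2.resize(a,(400,300)))
E
```

```text
clock: 12.27
tool_pos: [0.5195, -0.123, 0.1704]
eef_rot: [0.61, 0.793, 0.001, 0.001]
contact_force: [-0.6, 0.0, 0.4]
opening: 0.004
finger_force: 0.2
clock: 12.6
tool_pos: [0.5298, -0.1661, 0.1796]
eef_rot: [0.612, 0.791, -0.0, 0.002]
contact_force: [0.2, 0.5, 0.1]
opening: 0.0
finger_force: 0.0
```

View pics/c8.png

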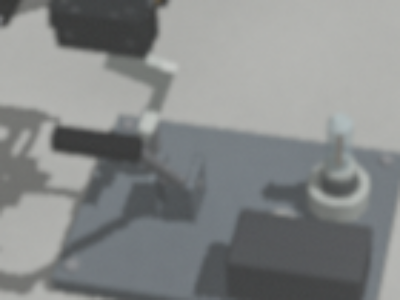

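The arm now stands nearly upright, with the tab under the fingers. I'll continue over.

```bash
python3 -m jog '[{"wx":0,"wy":0,"wz":0,"dx":0.014,"dy":-0.054,"dz":-0.003,"hand":1},{"wx":0,"wy":0,"wz":0,"dx":0.014,"dy":-0.053,"dz":-0.011,"hand":1},{"wx":0,"wy":0,"wz":0,"dx":0.013,"dy":-0.051,"dz":-0.02,"hand":1},{"wx":0,"wy":0,"wz":0,"dx":0.012,"dy":-0.048,"dz":-0.027,"hand":1},{"wx":0,"wy":0,"wz":0,"dx":0,"dy":0,"dz":0,"hand":1}]'
python3 -m jog '[{"wx":0,"wy":0,"wz":0,"dx":0,"dy":0,"dz":0,"hand":1},{"wx":0,"wy":0,"wz":0,"dx":0,"dy":0,"dz":0,"hand":1},{"wx":0,"wy":0,"wz":0,"dx":0,"dy":0,"dz":0.14,"hand":1},{"wx":0,"wy":0,"wz":0,"dx":0,"dy":0,"dz":0.14,"hand":1},{"wx":0,"wy":0,"wz":0,"dx":0,"dy":0,"dz":0,"hand":0}]'
python3 - <<'E'
from fit2 import *
a=r.snapshot("scene")[185:290,215:355,::-1]
cv2.imwrite("pics/c9.png",cv2.resize(a,(400,300)))
E
```

```text
clock: 13.07
tool_pos: [0.5441, -0.2189, 0.1636]
eef_rot: [0.612, 0.791, -0.001, 0.004]
contact_force: [0.7, -5.5, 9.3]
opening: 0.008
finger_force: 5.2
clock: 13.48
tool_pos: [0.5459, -0.2143, 0.2386]
eef_rot: [0.61, 0.793, 0.002, 0.005]
contact_force: [1.3, -1.1, 0.1]
opening: 0.061
finger_force: 0.0
```

View pics/c9.png

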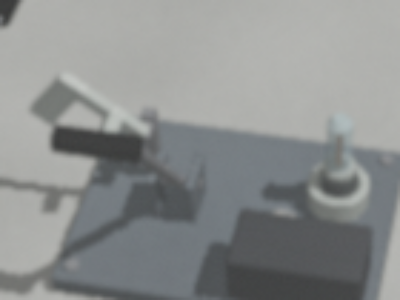

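The catch lies over on its open side. Now over the lever handle with the gripper open.

```bash
python3 -m jog '[{"wx":0,"wy":0,"wz":0,"dx":0.1,"dy":0.07,"dz":0,"hand":0},{"wx":0,"wy":0,"wz":0,"dx":0.1,"dy":0.07,"dz":0,"hand":0},{"wx":0,"wy":0,"wz":0,"dx":0.1,"dy":0.07,"dz":0,"hand":0},{"wx":0,"wy":0,"wz":0,"dx":0.1,"dy":0.07,"dz":0,"hand":0},{"wx":0,"wy":0,"wz":0,"dx":0,"dy":0,"dz":0,"hand":0}]' 20
python3 -m jog '[{"wx":0,"wy":0,"wz":0,"dx":0,"dy":0,"dz":0,"hand":0},{"wx":0,"wy":0,"wz":0,"dx":0,"dy":0,"dz":0,"hand":0},{"wx":0,"wy":0,"wz":0,"dx":0,"dy":0,"dz":0,"hand":0},{"wx":0,"wy":0,"wz":0,"dx":0,"dy":0,"dz":0,"hand":0}]'
python3 - <<'E'
from fit2 import *
p=[.53312,-.08908,.253]
im=r.snapshot("wrist"); c=r.camera_info("wrist")
print(proj("wrist",T(p,[(.092,-.051,.181),(.092,-.117,.181)]),c).round(1), [(round(d["p"],2),np.round(d["bbox"])) for d in r.search_frame("wrist","lever")])
r.snapshot("scene"); print([(round(d["p"],2),np.round(d["bbox"])) for d in r.search_frame("scene","catch")])
print("catch at 2.7 hinge,end,tabtop", proj("scene",T(p,[(-.015,-.08,.085),(-.015,-.08+.087*np.cos(2.7),.085+.087*np.sin(2.7)),(-.015,-.08+.075*np.cos(2.7)-.05*np.sin(2.7),.085+.075*np.sin(2.7)+.05*np.cos(2.7))])).round(1))
print(r.get_state()["tool_pos"],r.get_state()["q"].round(2),r.get_state()["opening"])
E
```

```text
clock: 13.95
tool_pos: [0.6465, -0.1357, 0.2311]
eef_rot: [0.606, 0.795, 0.003, -0.001]
contact_force: [-0.2, 1.1, -0.5]
opening: 0.484
finger_force: 0.0
clock: 14.28
tool_pos: [0.641, -0.1445, 0.2331]
eef_rot: [0.611, 0.792, -0.001, -0.0]
contact_force: [-0.4, -1.0, -0.6]
opening: 0.779
finger_force: 0.0
[[315.9 209. ]
 [315.3 318.9]] [(0.7, array([201., 160., 340., 315.]))]
[(0.71, array([227., 220., 267., 231.])), (0.21, array([232., 221., 355., 302.]))]
catch at 2.7 hinge,end,tabtop [[265.4 231.5]
 [232.3 215.9]
 [231.2 230.3]]
[ 0.64183493 -0.14354219  0.23367646] [ 0.17  0.74 -0.04  1.47  0.04  0.94  0.38] 0.9683918631138068
```

```bash
python3 -m jog '[{"wx":0,"wy":0,"wz":0,"dx":0.006,"dy":-0.012,"dz":-0.1,"hand":0},{"wx":0,"wy":0,"wz":0,"dx":0,"dy":0,"dz":-0.1,"hand":0},{"wx":0,"wy":0,"wz":0,"dx":0,"dy":0,"dz":-0.085,"hand":0},{"wx":0,"wy":0,"wz":0,"dx":0,"dy":0,"dz":0,"hand":0},{"wx":0,"wy":0,"wz":0,"dx":0,"dy":0,"dz":0,"hand":0}]'
python3 -m jog '[{"wx":0,"wy":0,"wz":0,"dx":0,"dy":0,"dz":0,"hand":0.4},{"wx":0,"wy":0,"wz":0,"dx":0,"dy":0,"dz":0,"hand":0.5},{"wx":0,"wy":0,"wz":0,"dx":0,"dy":0,"dz":0,"hand":0.6},{"wx":0,"wy":0,"wz":0,"dx":0,"dy":0,"dz":0,"hand":1},{"wx":0,"wy":0,"wz":0,"dx":0,"dy":0,"dz":0,"hand":1}]' 25
python3 -m jog '[{"wx":0,"wy":0,"wz":0,"dx":0,"dy":0,"dz":0,"hand":1},{"wx":0,"wy":0,"wz":0,"dx":0,"dy":0,"dz":0,"hand":1},{"wx":0,"wy":0,"wz":0,"dx":0,"dy":0,"dz":0,"hand":1},{"wx":0,"wy":0,"wz":0,"dx":0,"dy":0,"dz":0,"hand":1},{"wx":0,"wy":0,"wz":0,"dx":0,"dy":0,"dz":0,"hand":1}]'
```

```text
clock: 14.9
tool_pos: [0.643, -0.1459, 0.1617]
eef_rot: [0.61, 0.793, -0.0, -0.001]
contact_force: [0.4, 0.3, 0.1]
opening: 0.998
finger_force: 0.0
clock: 15.32
tool_pos: [0.6441, -0.146, 0.1631]
eef_rot: [0.61, 0.793, 0.0, 0.001]
contact_force: [-0.8, 0.4, 0.3]
opening: 0.648
finger_force: 0.0
clock: 15.73
tool_pos: [0.6436, -0.1459, 0.1622]
eef_rot: [0.61, 0.793, 0.0, -0.0]
contact_force: [-0.8, -0.2, -0.1]
opening: 0.264
finger_force: 0.0
```

```bash
python3 -m jog '[{"wx":0,"wy":0,"wz":0,"dx":0,"dy":0,"dz":0,"hand":1},{"wx":0,"wy":0,"wz":0,"dx":0,"dy":0,"dz":0,"hand":1},{"wx":0,"wy":0,"wz":0,"dx":0,"dy":0,"dz":0,"hand":1}]'
python3 - <<'E'
from fit2 import *
p=[.53312,-.08908,.253]
def model(th,n):
    L=np.array([(0,-.005),(.087,-.005),(.087,.05),(.063,.05),(.063,.005),(0,.005)]); c,s=np.cos(th),np.sin(th)
    P=np.vstack([np.c_[0*L[:,0]+x,-.08+c*L[:,0]-s*L[:,1],.085+s*L[:,0]+c*L[:,1]] for x in(-.02,-.01)])
    return bb(proj(n,T(p,P))).round()
for n in("scene","top"):
    r.snapshot(n); print(n,[(round(d["p"],2),np.round(d["bbox"])) for d in r.search_frame(n,"catch_tab")+r.search_frame(n,"catch")])
    for th in (0,1.5,2.2,2.7): print(th,model(th,n))
E
```

```text
clock: 15.98
tool_pos: [0.6438, -0.1459, 0.1623]
eef_rot: [0.61, 0.793, 0.0, 0.0]
contact_force: [0.2, -0.4, 0.2]
opening: 0.235
finger_force: 24.8
scene [(0.48, array([252., 226., 268., 229.]))]
0 [265. 219. 301. 239.]
1.5 [243. 200. 268. 233.]
2.2 [226. 205. 267. 234.]
2.7 [226. 213. 267. 234.]
top [(0.48, array([352., 210., 364., 249.]))]
0 [342. 253. 375. 265.]
1.5 [372. 246. 396. 257.]
2.2 [372. 244. 411. 257.]
2.7 [373. 245. 410. 257.]
```

```bash
python3 -m jog '[{"wx":0,"wy":0,"wz":0,"dx":-0.053,"dy":-0.014,"dz":0.034,"hand":1},{"wx":0,"wy":0,"wz":0,"dx":-0.056,"dy":-0.014,"dz":0.028,"hand":1},{"wx":0,"wy":0,"wz":0,"dx":-0.058,"dy":-0.015,"dz":0.023,"hand":1},{"wx":0,"wy":0,"wz":0,"dx":0,"dy":0,"dz":0,"hand":1}]'
python3 -m jog '[{"wx":0,"wy":0,"wz":0,"dx":-0.06,"dy":-0.016,"dz":0.016,"hand":1},{"wx":0,"wy":0,"wz":0,"dx":-0.061,"dy":-0.016,"dz":0.01,"hand":1},{"wx":0,"wy":0,"wz":0,"dx":-0.062,"dy":-0.016,"dz":0.004,"hand":1},{"wx":0,"wy":0,"wz":0,"dx":0,"dy":0,"dz":0,"hand":1}]'
```

```text
clock: 16.62
tool_pos: [0.6, -0.157, 0.1837]
eef_rot: [0.61, 0.792, -0.0, -0.001]
contact_force: [2.1, 1.1, -6.8]
opening: 0.236
finger_force: 25.3
clock: 16.95
tool_pos: [0.5561, -0.1686, 0.1916]
eef_rot: [0.61, 0.792, 0.001, 0.0]
contact_force: [3.4, 1.5, -0.8]
opening: 0.238
finger_force: 25.0
```

```bash
python3 -m jog '[{"wx":0,"wy":0,"wz":0,"dx":-0.062,"dy":-0.016,"dz":-0.003,"hand":1},{"wx":0,"wy":0,"wz":0,"dx":-0.062,"dy":-0.016,"dz":-0.009,"hand":1},{"wx":0,"wy":0,"wz":0,"dx":-0.06,"dy":-0.016,"dz":-0.015,"hand":1},{"wx":0,"wy":0,"wz":0,"dx":-0.059,"dy":-0.015,"dz":-0.021,"hand":1},{"wx":0,"wy":0,"wz":0,"dx":0,"dy":0,"dz":0,"hand":1}]'
python3 -m jog '[{"wx":0,"wy":0,"wz":0,"dx":0,"dy":0,"dz":0,"hand":1},{"wx":0,"wy":0,"wz":0,"dx":0,"dy":0,"dz":0,"hand":1}]'
```

```text
clock: 17.37
tool_pos: [0.4971, -0.1842, 0.1787]
eef_rot: [0.61, 0.793, 0.001, 0.001]
contact_force: [5.8, 2.3, -1.5]
opening: 0.232
finger_force: 24.7
clock: 17.53
tool_pos: [0.499, -0.1836, 0.1794]
eef_rot: [0.609, 0.793, 0.002, 0.002]
contact_force: [4.2, 2.5, -1.6]
opening: 0.232
finger_force: 24.7
```

```bash
python3 -m jog '[{"wx":0,"wy":0,"wz":0,"dx":-0.012,"dy":-0.003,"dz":-0.005,"hand":1},{"wx":0,"wy":0,"wz":0,"dx":-0.012,"dy":-0.003,"dz":-0.005,"hand":1},{"wx":0,"wy":0,"wz":0,"dx":0,"dy":0,"dz":0,"hand":1},{"wx":0,"wy":0,"wz":0,"dx":0,"dy":0,"dz":0,"hand":1},{"wx":0,"wy":0,"wz":0,"dx":0,"dy":0,"dz":0,"hand":1}]'
```

```text
clock: 17.95
tool_pos: [0.4959, -0.1845, 0.178]
eef_rot: [0.609, 0.793, 0.003, 0.004]
contact_force: [6.6, 4.4, 2.5]
opening: 0.233
finger_force: 24.3
```

```bash
python3 -m jog '[{"wx":0,"wy":0,"wz":0,"dx":-0.012,"dy":-0.003,"dz":-0.005,"hand":1},{"wx":0,"wy":0,"wz":0,"dx":-0.012,"dy":-0.003,"dz":-0.005,"hand":1},{"wx":0,"wy":0,"wz":0,"dx":0,"dy":0,"dz":0,"hand":1},{"wx":0,"wy":0,"wz":0,"dx":0,"dy":0,"dz":0,"hand":1},{"wx":0,"wy":0,"wz":0,"dx":0,"dy":0,"dz":0,"hand":1}]'
python3 - <<'E'
from fit2 import *
p=[.53312,-.08908,.253]
s=r.get_state(); t=s["tool_pos"]; y=p[2]; d=t-np.array([p[0],p[1],0]); x=np.cos(y)*d[0]+np.sin(y)*d[1]; z=t[2]+.0187
print("lever angle",.61-np.arctan2(x,z-.05),"radius",np.hypot(x,z-.05),"y",-np.sin(y)*d[0]+np.cos(y)*d[1])
im=r.snapshot("scene"); cv2.imwrite("pics/end.png",im[:,:,::-1])
for q in("catch","catch_tab","lever","bulb"): print(q,[(round(d["p"],2),np.round(d["bbox"])) for d in r.search_frame("scene",q)[:2]])
print("lever bar at 1.0", proj("scene",T(p,[(-.061,-.051,.198),(-.061,-.117,.198)])).round())
print("bulb", bb(proj("scene",cyl(.4828,-.0143,.095)+[0,0,.02])).round())
a=cv2.imread("pics/scene6.png")
E
```

```text
clock: 18.37
tool_pos: [0.4953, -0.1848, 0.1776]
eef_rot: [0.608, 0.794, 0.007, 0.009]
contact_force: [12.4, 6.5, 11.2]
opening: 0.23
finger_force: 23.6
lever angle 1.002959014716686 radius 0.15833298493783798 y -0.08322664413628048
catch [(0.85, array([226., 214., 267., 235.])), (0.37, array([454., 265., 469., 282.]))]
catch_tab [(0.73, array([226., 215., 265., 238.]))]
lever [(0.9, array([267., 178., 282., 247.]))]
bulb [(0.79, array([327., 226., 340., 251.])), (0.68, array([225., 216., 265., 238.]))]
lever bar at 1.0 [[279. 185.]
 [251. 181.]]
bulb [327. 223. 340. 258.]
```

All measurements match: the lever is at its stop (1.00 rad), the catch reads 2.7 rad, and the bulb is standing in the socket.

```bash
python3 -c "
from plant import r
print(r.finish_job())"
```

```text
the job is handed in; nothing more can be done
None
```

I handed the job in at about 18.5 s: the tall bulb, gripped at 20 N, stands upright and released in the socket; the catch is fully open (about 2.7 rad); and the lever is held against its stop (about 1.0 rad), with no verdict returned yet.

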